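Refit a tapered valve plug, check it turns free, weight it down

ROBOT

A 6-joint arm with a two-finger parallel gripper is mounted at the origin on the work surface. World frame = base frame: x ahead of the robot, y to its left, z up, the work surface at z = 0. Lengths are in mm, angles in rad, forces in N, time in s.
With the tool pointing down it reaches from about 350 to 875 mm from the base axis. Payload 4.2 kg.
Tool frame: the origin (TCP) lies on the centre line of the jaws, within the pads' length; the fingertips stand 14 mm ahead of it and the grasp point (between the pads) lies 5 mm behind it (tcp_to_tips is the distance from the TCP to the fingertips, in mm); z points along the fingers, y is the direction in which the jaws open and shut (so a half turn about z gives the same grasp; the last joint's range is limited). The gripper opens to 85 mm and grips with 20 to 120 N. Pads are 22 mm wide; open, the fingers measure 114 mm over their backs; the gripper's body (76 mm by 85 mm) begins 54 mm behind the grasp point. The pads swing forward as they close: fully open they stand 13 mm farther back than shut.
Start: joints at [-0.894, 0.385, 0.008, 0, -1.194, -0.259], TCP at [253.607, -571.212, 245.312] pointing down, gripper open.
Joint ranges: [-3.14, 3.14], [-1.21, 2.06], [-1.07, 1.41], [-3.16, 2.05], [-2.99, -0.16], [-3.1, 3.1]. Speed limits (rad/s): [2.79, 2.79, 3.14, 3.14, 3.14, 3.14].

INTERFACE

Orientations are given as a unit quaternion [x, y, z, w].
In Python, from bench import read_state, get_image, job_done, tcp_to_tips gives the robot as it stands. The module is installed in compiled form; this text tells all that it offers.
- The arm moves only by the tool play_rows, never from a script. Its argument "targets" is a list of rows, each an object of numbers: "gripper": the gripper's target within -1 to 1 (shut at 1, half-way at 0, fully open at -1); "tx", "ty", "tz": the shift along the tool's x, y, z scaled (see below); "spin": the turn about the tool's z scaled (see below). A call has 1 to 12 rows; each row is the pose to reach, as a shift and turn from the pose commanded when the call began, along the tool's axes at that moment; what a row does not reach only later rows make up. The controller multiplies each number of a shift by 0.25 m and each number of a turn by pi/4 rad. A row lasts 1/8 s, in which the tool goes at most 62.5 mm and 10.7 degrees, less where a joint would pass 70% of its speed; a pose out of reach is approached as far as the arm can. A call with a number of a shift or a turn outside -1 to 1 is refused whole. A call with a gripper value outside its range is refused whole. The fingers move at their own pace and stop on an object; the grip force is fixed at half the most. Time passes only in rows, so rows that repeat a pose let the fingers close. It gives the time, the measured TCP pose, the force and the opening at its end, in the units of the state.
- read_state(): the state, without advancing time (a new reading comes with each control period).
- get_image(name): name is "scene" or "side" or "wrist"; returns a dict with "frame" (480x640x3 uint8, red, green, blue), "depth" (480x640 float32, mm along the optical axis (not along the pixel's ray), 0 where there is no reading), "mtx" (3x3 intrinsics, pixels), "world_to_cam" (4x4, takes a point from world to camera coordinates). Camera axes: x right, y up, looking along -z (the intrinsics and any distortion apply to the point x, -y, -z); pixel columns grow to the right and rows downward; lengths in mm; the calibration is good to about 2 mm. A picture is of the moment at which its call begins.
- job_done(): hands the job in, once; it reports no verdict.
The state is a dict: "clock": time; "joints": joint angles; "joint_vel": joint speeds; "joint_efforts": joint torques, N m; "position": TCP position; "ee_rot": TCP orientation; "contact_force": force on the tool from outside, world axes, zero at the start; "wrist_torque": the same for the moment, N m; "gripper_width": finger opening in mm.
Only numpy, scipy, OpenCV 4.12 (cv2) and the standard library are available. Lean on these libraries where they do the work, as an engineer would, in place of code of your own. Each camera call takes 0.05 s, during which the arm holds its last target.

TASK

Lower the tapered plug into the valve barrel that it fits, fully home, with its flat handle square across the barrel's two side tubes; then, leaving it seated, rock the handle about 45 degrees to one side and back to square to check that it turns free. Only then set the steel hold-down ring over the handle so that it lies flat on the plug's flange. Set both parts down by hand rather than dropping them, and leave the bottle and the beaker alone.

Things in the scene. Friction and masses are not known exactly. Their poses are not given: they have to be found in the camera images.
- plug: Tapered white plastic valve plug, 90 g, loose, 68 mm tall, standing upright in the rest block. Origin: centre of its small lower end; z up its axis. Cone: radius 8 mm at z 0 to 21 mm at z 33; flange of radius 23 mm from z 33 to 38; above it, z 38 to 68 mm, a flat handle bar 22 mm long along plug x, 10 mm thick along y: grip across the 10 mm. Its yaw varies.
- barrel: The matching steel valve barrel, upright, fixed. Origin: centre of its underside, z up. Foot of radius 36 mm; conical seat open at the top, inner radius 8 mm at z 26 mm to 20 mm at the mouth at z 56 (outer radius 24). Two side tubes, 12 mm diameter, point along its +y and -y at z 38 mm, to 56 mm from the axis. Handle square across them: plug x parallel to barrel x, either way round.
- barrel_home (a point): Point on the matching barrel's axis, 26 mm above its underside, where the plug's origin lies when it is fully home; the flange then stands 3 mm above the mouth. A plug that sticks a little high or off-centre settles when pressed lightly or turned.
- narrow_barrel: A second barrel of the same build and height whose seat is too narrow for the plug (mouth inner radius 12 mm instead of 20 mm). Not used. It and the matching barrel stand left and right of each other in either order.
- rest: Grey plastic rest block, fixed, 64 x 64 x 20 mm, origin at the centre of its underside, with a round hole of 34 mm diameter, 14 mm deep, in which the plug stands loosely: the plug's origin is 6 mm above the block's.
- ring: Plain steel hold-down ring, 120 g, loose, lying flat on the bench at the start: outer diameter 50 mm, hole 32 mm, 14 mm tall. Origin: centre of its underside, z up. Once fitted it lies on the plug's flange, its origin 38 mm above the plug's, the handle standing up through the hole with 4 mm to spare all round.
- bottle: Black reagent bottle with a paper band, 60 mm diameter, 120 mm tall, standing; origin at the centre of its base. To be left alone.
- beaker: Grey plastic beaker, 64 mm mouth, 75 mm tall, standing; origin at the centre of its base. To be left alone.
Mind the look-alikes: they are no part of the job. What is shaped like the barrel but brown or orange is not meant.

How it is judged:
By the outcome, as a careful person would: the job done as asked, in the order asked, and still so for the second after the job is handed in, with the robot touching nothing.
It also fails if it takes over 64 s, if anything falls off the work surface, if the arm or the gripper's body presses on something with over 40 N, if the wrist force passes 120 N, or if a joint passes its speed limit or range.

## Working session

There is one attempt and no reset: what is moved stays moved. The work goes in short steps, Python scripts to look and compute and a tool call to move; the robot and the scene stay as the last step left them, time stands still between calls to the robot, and variables do not carry over. Pictures are saved under pics/ and viewed, and the job is handed in when it is done.

Besides the shell and the picture viewer there is one more tool, called after ">>>" as name(argument=value, ...), one argument or row to a line, values as JSON. play_rows: Moves the arm, as the interface text tells. Its arguments: {"type":"object","properties":{"targets":{"type":"array","items":{"type":"object","properties":{"gripper":{"type":"number"},"tx":{"type":"number","minimum":-1,"maximum":1},"ty":{"type":"number","minimum":-1,"maximum":1},"tz":{"type":"number","minimum":-1,"maximum":1},"spin":{"type":"number","minimum":-1,"maximum":1}}}}},"required":["targets"]}

```bash
mkdir -p pics
cat > h.py <<'E'
import numpy as np, cv2
from bench import *
def grab(n,tag):
    d=get_image(n); cv2.imwrite(f'pics/{tag}.png',d['frame'][:,:,::-1].copy()); np.savez(f'pics/{tag}.npz',**d); return d
def load(tag): return dict(np.load(f'pics/{tag}.npz'))
def ray(d,u,v):
    K=d['mtx'];W=d['world_to_cam'];R=W[:3,:3];t=W[:3,3]
    p=np.array([(u-K[0,2])/K[0,0],(v-K[1,2])/K[1,1],1.0]);c=np.array([p[0],-p[1],-1.0])
    return -R.T@t, R.T@c
def onz(d,u,v,z):
    o,r=ray(d,u,v); return o+r*(z-o[2])/r[2]
def pts(d):
    K=d['mtx'];W=d['world_to_cam'];R=W[:3,:3];t=W[:3,3]
    v,u=np.mgrid[0:480,0:640];D=d['depth']
    c=np.stack([(u-K[0,2])/K[0,0]*D,-(v-K[1,2])/K[1,1]*D,-D],-1)
    return (c-t)@R
def proj(d,p):
    K=d['mtx'];W=d['world_to_cam'];c=W[:3,:3]@np.asarray(p,float)+W[:3,3]
    return K[0,0]*c[0]/-c[2]+K[0,2], K[1,1]*-c[1]/-c[2]+K[1,2]
E
python3 - <<'E'
from h import *
for n in ['scene','side','wrist']:
    d=grab(n,n+'0'); print(n,d['mtx'].round(1).tolist(),np.round(-d['world_to_cam'][:3,:3].T@d['world_to_cam'][:3,3]))
s=read_state();print(s);print(tcp_to_tips)
E
```

```text
scene [[433.1, 0.0, 325.2], [0.0, 433.1, 230.8], [0.0, 0.0, 1.0]] [981. 377. 669.]
side [[535.8, 0.0, 314.5], [0.0, 535.8, 238.8], [0.0, 0.0, 1.0]] [-29. 617. 754.]
wrist [[409.4, 0.0, 312.3], [0.0, 409.4, 240.4], [0.0, 0.0, 1.0]] [ 188. -600.  374.]
{'clock': 0.15, 'joints': array([-8.94374268e-01,  3.85405938e-01,  6.92085180e-03, -3.69978986e-04,
       -1.19399359e+00, -2.58595073e-01]), 'joint_vel': array([ 0.00063547, -0.00114453,  0.00408454,  0.00168286,  0.00041568,
        0.00148117]), 'joint_efforts': array([-5.57417625e-04, -3.92677367e+01,  1.88583416e+01,  4.18856218e+00,
       -3.40281913e-03, -5.67675528e-06]), 'position': array([ 253.45303883, -570.83957463,  244.44708338]), 'ee_rot': array([-2.07330334e-01,  9.78270615e-01,  8.28406964e-04, -2.25585147e-04]), 'contact_force': array([0.88632635, 0.14796761, 0.06625664]), 'wrist_torque': array([ 0.00227211,  0.01494051, -0.02932865]), 'gripper_width': 85.28185912833496}
14.0
```

View pics/scene0.png

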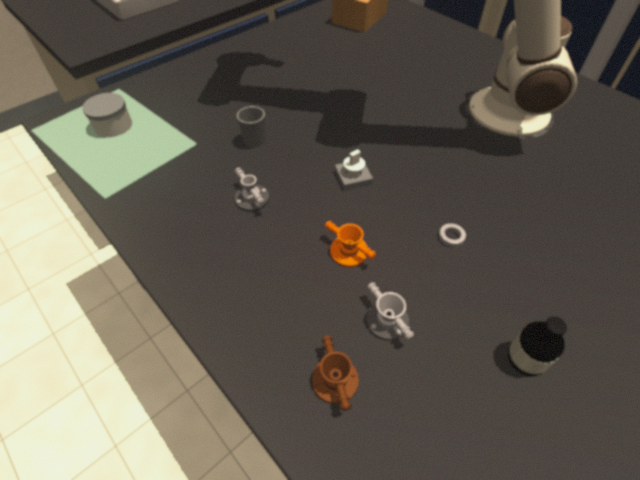

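View pics/side0.png

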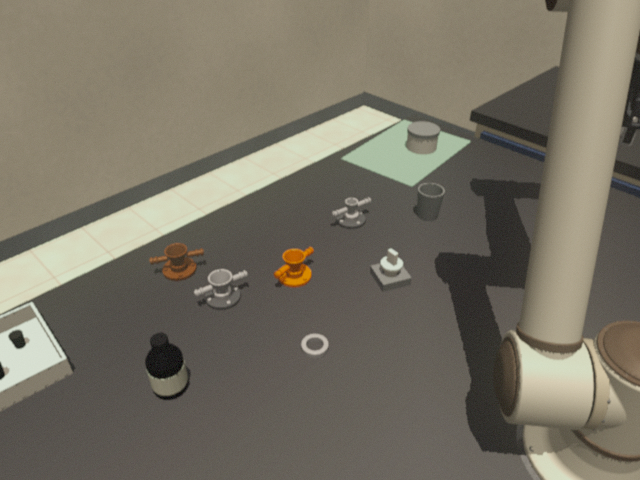

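View pics/wrist0.png

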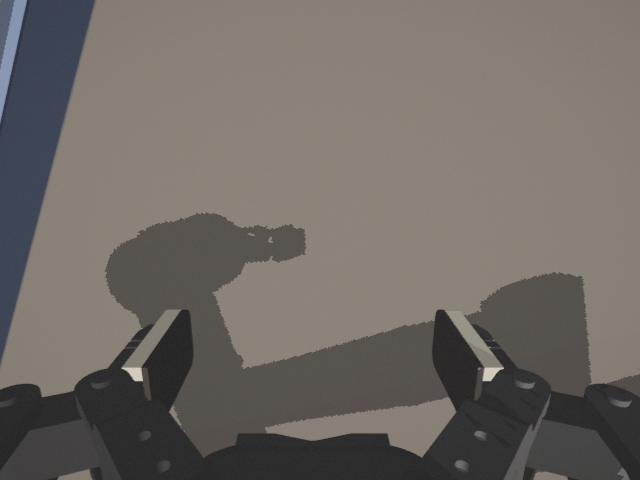

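Scene view: grey barrels are at (249,188) and (390,310). The orange one at (349,243) and the brown one at (335,375) are decoys. The plug is in its rest at (353,165), the ring at (453,234), the bottle at (537,345) and the beaker at (252,127). In the side view the barrels are at (351,210) and (221,285). The barrel at scene (390,310) has the wide mouth, so it looks like the match. I'll check that with crops and measurements.

Run:
```python
from h import *
d=load('scene0');e=load('side0')
P=pts(d);Q=pts(e)
for n,(u,v) in dict(narrow=(249,190),match=(391,310),plug=(353,157),ring=(453,226),bottle=(540,340),beaker=(252,130),orange=(349,243),brown=(335,375)).items():
    print(n,P[v,u].round(),'z0',onz(d,u,v,0).round())
for n,(u,v) in dict(narrow=(351,205),match=(221,280),plug=(392,255),ring=(315,338)).items():
    print(n,Q[v,u].round())
def crop(d,u,v,h=45): 
    f=d['frame'][v-h:v+h,u-h:u+h,::-1]; return cv2.resize(f,(400,400),interpolation=cv2.INTER_CUBIC)
a=np.hstack([crop(d,391,310),crop(d,249,190)])
cv2.imwrite('pics/crop1.png',a)
a=np.vstack([np.hstack([cv2.resize(crop(*x),(300,300)) for x in [(d,353,165),(e,392,268)]]),np.hstack([cv2.resize(crop(*x),(300,300)) for x in [(e,221,285),(e,351,210)]])])
cv2.imwrite('pics/crop2.png',a)
```

```text
narrow [ 679. -183.   36.] z0 [ 662. -215.    0.]
match [662. 192.  25.] z0 [650. 185.   0.]
plug [476. -90.  66.] z0 [ 421. -140.    0.]
ring [428. 146.  12.] z0 [417. 141.   0.]
bottle [572. 387.  89.] z0 [509. 388.   0.]
beaker [ 570. -317.   52.] z0 [ 536. -376.    0.]
orange [634.  61.  56.] z0 [602.  32.   0.]
brown [807. 210.  25.] z0 [800. 204.   0.]
narrow [ 664. -180.   51.]
match [679. 188.  35.]
plug [465. -85.  68.]
ring [455. 143.   6.]
```

View pics/crop1.png

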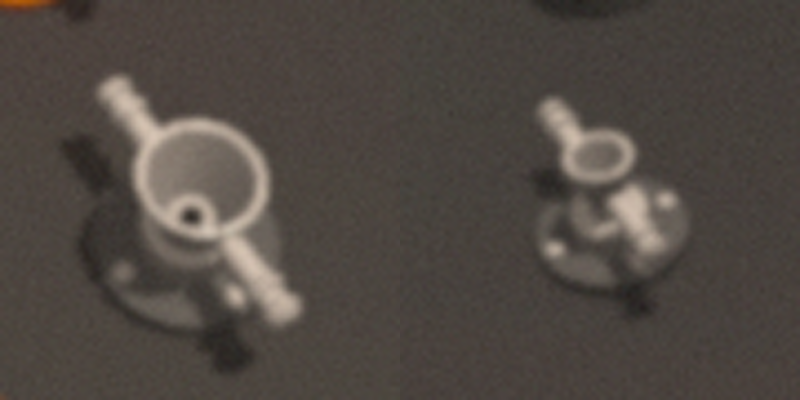

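View pics/crop2.png

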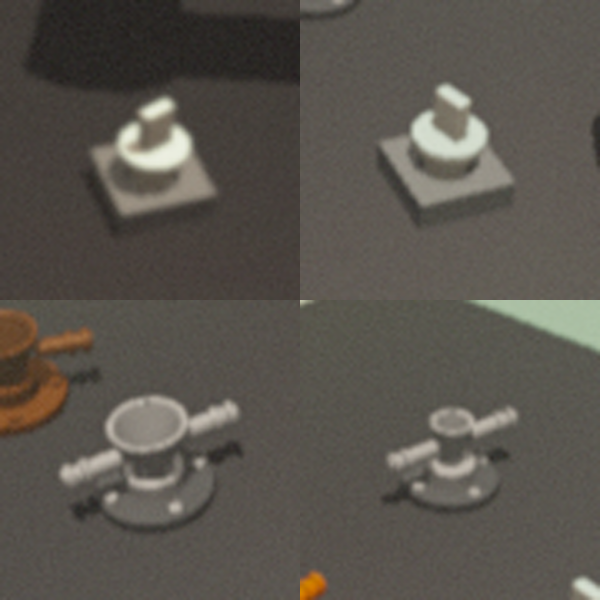

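The crops confirm it: the wide-mouth barrel at scene (390,310) and side (221,285) is the match. The other grey one, at scene (249,188), has the narrow mouth. Next I'll measure.

```bash
cat >> h.py <<'E'
def near(d,c,r,z0,z1):
    P=pts(d); m=(d['depth']>0)&(np.hypot(P[...,0]-c[0],P[...,1]-c[1])<r)&(P[...,2]>z0)&(P[...,2]<z1)
    return P[m],m
def circ(p):
    A=np.c_[2*p[:,0],2*p[:,1],np.ones(len(p))]; s=np.linalg.lstsq(A,(p[:,:2]**2).sum(1),rcond=None)[0]
    return s[:2],np.sqrt(s[2]+s[0]**2+s[1]**2)
def ell(d,mask,z):
    cs,_=cv2.findContours(mask.astype(np.uint8),cv2.RETR_EXTERNAL,cv2.CHAIN_APPROX_NONE); c=max(cs,key=cv2.contourArea)[:,0]
    p=np.array([onz(d,u,v,z) for u,v in c]); return circ(p)
E
python3 - <<'E'
from h import *
for t in ['scene0','side0']:
    d=load(t); print(t)
    for n,c,z in [('match',(665,185),56),('narrow',(670,-183),56)]:
        p,m=near(d,c,45,z-4,z+5); print(n,len(p),circ(p),p[:,2].mean())
        p,m=near(d,c,75,30,48); q=p[np.hypot(*(p[:,:2]-c).T)>32]; 
        l=cv2.fitLine(q[:,:2].astype(np.float32),cv2.DIST_L2,0,.01,.01).ravel(); print('tube',len(q),l, np.degrees(np.arctan2(l[1],l[0])))
    p,m=near(d,(470,-88),40,69,80); print('handle top',len(p),p.mean(0).round(1),cv2.minAreaRect(p[:,:2].astype(np.float32)))
    p,m=near(d,(470,-88),40,40,47); print('flange',len(p),circ(p))
    p,m=near(d,(440,143),45,11,18); print('ring',len(p),circ(p),ell(d,m,14))
E
```

```text
scene0
match 221 (array([670.21573785, 194.51690069]), np.float64(21.530033426226364)) 54.886947573162914
tube 268 [1.9795613e-01 9.8021090e-01 6.7511987e+02 2.1138269e+02] 78.582535
narrow 83 (array([ 671.74850263, -190.17018768]), np.float64(13.662105962544988)) 54.61870043414698
tube 148 [ 1.6231734e-01  9.8673862e-01  6.7332599e+02 -1.8662820e+02] 80.65857
handle top 49 [469.4 -91.4  72.2] ((468.1772766113281, -92.62954711914062), (12.077089309692383, 22.70574378967285), 82.14485168457031)
flange 195 (array([469.6271002 , -91.85852966]), np.float64(17.332283060586207))
ring 245 (array([443.15585147, 156.06677194]), np.float64(20.954467341184028)) (array([444.10792259, 156.43278686]), np.float64(24.05869363761123))
side0
match 128 (array([669.11614625, 195.98411658]), np.float64(21.783680464911743)) 54.32221175163927
tube 171 [1.9993833e-01 9.7980851e-01 6.7060095e+02 2.1300668e+02] 78.466644
narrow 45 (array([ 670.67341508, -188.07378068]), np.float64(13.502243957318576)) 54.086588212181454
tube 111 [ 1.8103535e-01  9.8347658e-01  6.6915778e+02 -1.8725127e+02] 79.56992
handle top 40 [467.9 -90.2  72.6] ((468.121826171875, -91.42263793945312), (12.353382110595703, 20.260339736938477), 79.67420196533203)
flange 195 (array([467.83457187, -90.13151259]), np.float64(17.232326763468436))
ring 241 (array([442.21629462, 157.73606729]), np.float64(20.760898212913716)) (array([441.43171612, 158.68178479]), np.float64(23.580918413099546))
```

```bash
cat >> h.py <<'E'
from scipy.spatial.transform import Rotation as Rn
def st():
    s=read_state();R=Rn.from_quat(s['ee_rot']).as_matrix();print('t',round(s['clock'],2),'tcp',s['position'].round(1),'yaw_y',round(np.degrees(np.arctan2(R[1,1],R[0,1])),2),'tilt',R[:2,2].round(3),'F',s['contact_force'].round(1),'w',round(s['gripper_width'],1),'j6',s['joints'][5].round(2));return s,R
def go(p,yaw=None):
    s,R=st(); d=R.T@(np.asarray(p)-s['position']); print('tx,ty,tz',(d/250).round(4))
    if yaw is not None:
        c=np.degrees(np.arctan2(R[1,1],R[0,1])); a=(c-yaw+90)%180-90; print('spin',round(a/45,4),'deg',a.round(1))
E
python3 - <<'E'
from h import *
go((535,-100,245),80)
E
```

```text
t 0.15 tcp [ 253.5 -570.8  244.4] yaw_y 113.93 tilt [-0.001  0.002] F [0.9 0.1 0.1] w 85.3 j6 -0.26
tx,ty,tz [-1.7934e+00  1.2646e+00 -2.0000e-04]
spin 0.754 deg 33.9
```

>>> play_rows(
  targets=[
    {"tx":-0.2,"ty":0.14,"tz":0,"spin":0.1,"gripper":-1},
    {"tx":-0.4,"ty":0.28,"tz":0,"spin":0.25,"gripper":-1},
    {"tx":-0.6,"ty":0.42,"tz":0,"spin":0.4,"gripper":-1},
    {"tx":-0.8,"ty":0.56,"tz":0,"spin":0.55,"gripper":-1},
    {"tx":-1,"ty":0.7,"tz":0,"spin":0.7,"gripper":-1},
    {"tx":-1,"ty":0.9,"tz":0,"spin":0.75,"gripper":-1},
  ],
)

```text
clock: 0.9
position: [393.0, -262.2, 244.8]
ee_rot: [0.085, 0.996, -0.0, -0.0]
contact_force: [0.1, -0.0, 1.2]
gripper_width: 85.3
```

Run:
```python
from h import *
go((535,-100,245),80)
```

```text
t 0.9 tcp [ 393.  -262.2  244.8] yaw_y 80.24 tilt [-0. -0.] F [ 0.1 -0.   1.2] w 85.3 j6 -1.5
tx,ty,tz [-0.4498  0.7357 -0.001 ]
spin 0.0053 deg 0.2
```

>>> play_rows(
  targets=[
    {"tx":-0.12,"ty":0.18,"gripper":-1,"tz":0,"spin":0},
    {"tx":-0.24,"ty":0.38,"gripper":-1,"tz":0,"spin":0},
    {"tx":-0.36,"ty":0.58,"gripper":-1,"tz":0,"spin":0},
    {"tx":-0.45,"ty":0.735,"gripper":-1,"tz":0,"spin":0},
    {"tx":-0.45,"ty":0.735,"gripper":-1,"tz":0,"spin":0},
    {"tx":-0.45,"ty":0.735,"gripper":-1,"tz":0,"spin":0},
  ],
)

```text
clock: 1.65
position: [532.4, -102.4, 244.9]
ee_rot: [0.085, 0.996, -0.0, -0.001]
contact_force: [-0.5, 0.4, -1.2]
gripper_width: 85.5
```

Run:
```python
from h import *
st()
d=grab('wrist','wrist1')
c=(469,-91)
p,m=near(d,c,40,70,80); print('top',len(p),p.mean(0),cv2.minAreaRect(p[:,:2].astype(np.float32)))
p,m=near(d,c,40,40,50); print('flange',len(p),p[:,2].mean(),ell(d,near(d,c,40,40,80)[1],44))
print(proj(d,(469,-91,74)))
```

```text
t 1.65 tcp [ 532.4 -102.4  244.9] yaw_y 80.2 tilt [-0.001  0.   ] F [-0.5  0.4 -1.2] w 85.5 j6 -1.85
top 442 [469.67302285 -92.37735761  75.09959123] ((469.77069091796875, -92.39622497558594), (9.950888633728027, 21.98686408996582), 83.8975601196289)
flange 2322 45.283016841262224 (array([469.69172635, -92.42968264]), np.float64(22.502279417408204))
(np.float64(312.53280752190136), np.float64(130.94960686409883))
```

View pics/wrist1.png

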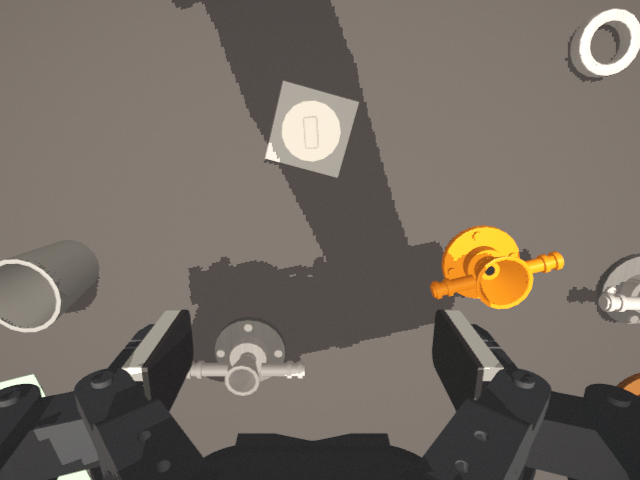

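The wrist view shows the plug in its rest at pixel (311,131), with the handle's long axis nearly along the image columns, and nothing near the jaws. The handle centre is (469.7,-92.4), with its thin side along 83.9°. I'll move above it and check.

Run:
```python
from h import *
go((469.7,-92.4,115),83.9)
```

```text
t 1.7 tcp [ 532.2 -102.8  245.1] yaw_y 80.15 tilt [-0.001  0.   ] F [-0.1 -0.6  0.3] w 85.1 j6 -1.85
tx,ty,tz [ 0.2529 -0.0018  0.5205]
spin -0.0833 deg -3.8
```

>>> play_rows(
  targets=[
    {"tx":0.12,"ty":0,"tz":0.1,"spin":-0.04,"gripper":-1},
    {"tx":0.253,"ty":-0.002,"tz":0.22,"spin":-0.083,"gripper":-1},
    {"tx":0.253,"ty":-0.002,"tz":0.37,"spin":-0.083,"gripper":-1},
    {"tx":0.253,"ty":-0.002,"tz":0.52,"spin":-0.083,"gripper":-1},
    {"tx":0.253,"ty":-0.002,"tz":0.52,"spin":-0.083,"gripper":-1},
    {"tx":0.253,"ty":-0.002,"tz":0.52,"spin":-0.083,"gripper":-1},
  ],
)

```text
clock: 2.45
position: [471.4, -92.6, 116.7]
ee_rot: [0.053, 0.999, -0.0, 0.001]
contact_force: [-0.2, -0.3, 0.4]
gripper_width: 84.9
```

Run:
```python
from h import *
d=grab('wrist','wrist2')
c=(469.7,-92.4)
p,m=near(d,c,16,70,80); print('top',len(p),p.mean(0),cv2.minAreaRect(p[:,:2].astype(np.float32)))
go((469.7,-92.4,62),83.9)
```

```text
top 1042 [468.68572979 -92.24324581  74.84277313] ((469.6240539550781, -92.38052368164062), (9.652870178222656, 22.388134002685547), 84.06045532226562)
t 2.5 tcp [471.7 -92.4 117. ] yaw_y 83.9 tilt [0.003 0.   ] F [ 0.4 -0.6 -0.1] w 85.6 j6 -1.82
tx,ty,tz [ 0.0086 -0.0011  0.2201]
spin -0.0 deg -0.0
```

View pics/wrist2.png

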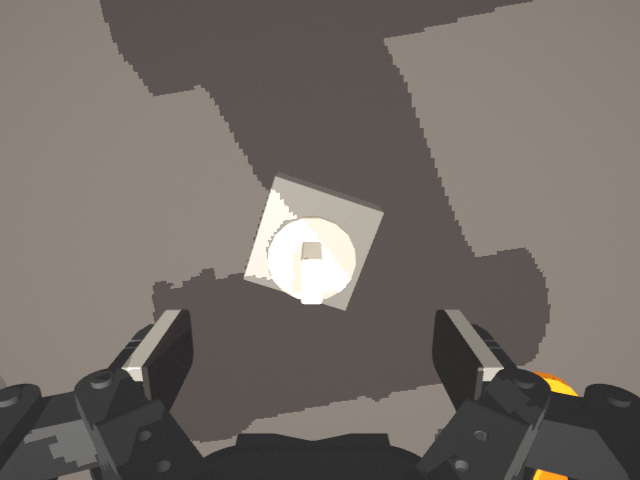

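The handle is at pixel (312,285), centred between the pads (columns 190 and 433). I'll go down and grip.

>>> play_rows(
  targets=[
    {"tx":0.009,"ty":0,"tz":0.08,"spin":0,"gripper":-1},
    {"tx":0.009,"ty":0,"tz":0.16,"spin":0,"gripper":-1},
    {"tx":0.009,"ty":0,"tz":0.22,"spin":0,"gripper":-1},
    {"tx":0.009,"ty":0,"tz":0.22,"spin":0,"gripper":-1},
    {"tx":0.009,"ty":0,"tz":0.22,"spin":0,"gripper":-1},
  ],
)

```text
clock: 3.12
position: [469.4, -91.7, 61.6]
ee_rot: [0.053, 0.999, 0.0, 0.001]
contact_force: [-0.3, -0.1, 0.6]
gripper_width: 85.2
```

Run:
```python
from h import *
go((469.7,-92.4,62),83.9)
```

```text
t 3.12 tcp [469.4 -91.7  61.6] yaw_y 83.93 tilt [0.003 0.   ] F [-0.3 -0.1  0.6] w 85.2 j6 -1.82
tx,ty,tz [-0.0015 -0.0027 -0.0014]
spin 0.0007 deg 0.0
```

>>> play_rows(
  targets=[
    {"ty":-0.002,"gripper":0},
    {"ty":-0.002,"gripper":0.5},
    {"ty":-0.002,"gripper":1},
    {"ty":-0.002,"gripper":1},
    {"ty":-0.002,"gripper":1},
    {"ty":-0.002,"gripper":1},
    {"ty":-0.002,"gripper":1},
    {"ty":-0.002,"gripper":1},
  ],
)

```text
invalid input
```

Run:
```python
from h import *
go((469.7,-92.4,140),83.9)
```

```text
t 3.12 tcp [469.4 -91.7  61.6] yaw_y 83.93 tilt [0.003 0.   ] F [-0.3 -0.1  0.6] w 85.2 j6 -1.82
tx,ty,tz [-0.0023 -0.0025 -0.3134]
spin 0.0007 deg 0.0
```

All five keys are needed in every row.

>>> play_rows(
  targets=[
    {"tx":0,"ty":-0.002,"tz":0,"spin":0,"gripper":0},
    {"tx":0,"ty":-0.002,"tz":0,"spin":0,"gripper":0.5},
    {"tx":0,"ty":-0.002,"tz":0,"spin":0,"gripper":1},
    {"tx":0,"ty":-0.002,"tz":0,"spin":0,"gripper":1},
    {"tx":0,"ty":-0.002,"tz":0,"spin":0,"gripper":1},
    {"tx":0,"ty":-0.002,"tz":0,"spin":0,"gripper":1},
    {"tx":0,"ty":-0.002,"tz":0,"spin":0,"gripper":1},
  ],
)

```text
clock: 4.0
position: [468.4, -92.2, 60.5]
ee_rot: [0.053, 0.999, -0.0, 0.0]
contact_force: [-0.0, 1.5, 2.1]
gripper_width: 9.0
```

Run:
```python
from h import *
go((469.7,-92.4,160),83.9)
```

```text
t 4.0 tcp [468.4 -92.2  60.5] yaw_y 83.93 tilt [ 0. -0.] F [-0.   1.5  2.1] w 9.0 j6 -1.82
tx,ty,tz [-5.200e-03 -2.000e-04 -3.981e-01]
spin 0.0007 deg 0.0
```

>>> play_rows(
  targets=[
    {"tx":0,"ty":0,"tz":-0.03,"spin":0,"gripper":1},
    {"tx":0,"ty":0,"tz":-0.1,"spin":0,"gripper":1},
    {"tx":0,"ty":0,"tz":-0.2,"spin":0,"gripper":1},
    {"tx":0,"ty":0,"tz":-0.3,"spin":0,"gripper":1},
    {"tx":0,"ty":0,"tz":-0.4,"spin":0,"gripper":1},
    {"tx":0,"ty":0,"tz":-0.4,"spin":0,"gripper":1},
  ],
)

```text
clock: 4.75
position: [469.3, -92.1, 162.2]
ee_rot: [0.053, 0.999, 0.0, 0.002]
contact_force: [0.2, 0.1, -0.7]
gripper_width: 8.9
```

Run:
```python
from h import *
d=grab('wrist','wrist3'); grab('side','side3')
# barrel in wrist after move: camera 71 along tool x from tcp
go((735,185,170),78.5)
```

```text
t 4.85 tcp [467.6 -92.2 159.9] yaw_y 83.9 tilt [-0.001  0.   ] F [-0.2  0.2 -1.3] w 8.8 j6 -1.82
tx,ty,tz [-0.9455  1.2161 -0.0409]
spin 0.1199 deg 5.4
```

View pics/wrist3.png

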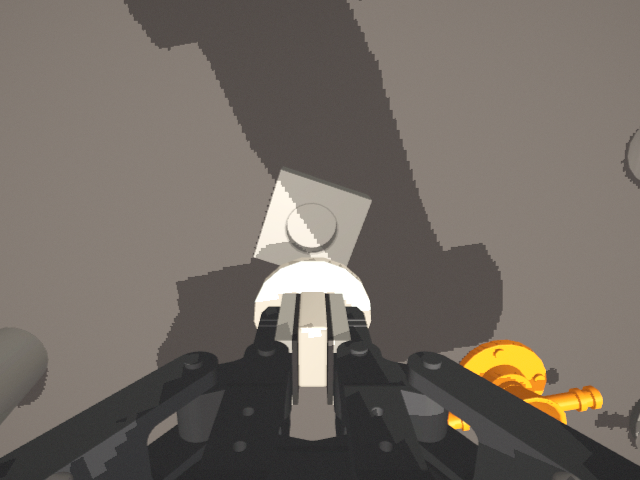

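The plug hangs straight in the jaws, with its flange at pixel (312,300). Next I'll carry it so that the wrist camera looks down on the barrel.

>>> play_rows(
  targets=[
    {"tx":-0.1,"ty":0.12,"tz":-0.04,"spin":0,"gripper":1},
    {"tx":-0.24,"ty":0.28,"tz":-0.04,"spin":0.02,"gripper":1},
    {"tx":-0.38,"ty":0.44,"tz":-0.04,"spin":0.04,"gripper":1},
    {"tx":-0.52,"ty":0.6,"tz":-0.04,"spin":0.06,"gripper":1},
    {"tx":-0.66,"ty":0.76,"tz":-0.04,"spin":0.08,"gripper":1},
    {"tx":-0.8,"ty":0.9,"tz":-0.04,"spin":0.1,"gripper":1},
    {"tx":-0.945,"ty":1.0,"tz":-0.04,"spin":0.12,"gripper":1},
    {"tx":-0.945,"ty":1.0,"tz":-0.04,"spin":0.12,"gripper":1},
    {"tx":-0.945,"ty":1.0,"tz":-0.04,"spin":0.12,"gripper":1},
  ],
)

```text
clock: 5.98
position: [728.5, 130.9, 168.0]
ee_rot: [0.1, 0.995, -0.001, -0.002]
contact_force: [-0.6, -0.2, -1.5]
gripper_width: 9.2
```

Run:
```python
from h import *
go((740,182,170),78.5)
```

```text
t 5.97 tcp [728.5 130.9 168. ] yaw_y 78.52 tilt [-0.004 -0.001] F [-0.6 -0.2 -1.5] w 9.2 j6 -2.17
tx,ty,tz [-0.0045  0.2093 -0.0084]
spin 0.0003 deg 0.0
```

>>> play_rows(
  targets=[
    {"tx":0,"ty":0.1,"tz":0,"spin":0,"gripper":1},
    {"tx":0,"ty":0.21,"tz":0,"spin":0,"gripper":1},
    {"tx":0,"ty":0.21,"tz":0,"spin":0,"gripper":1},
    {"tx":0,"ty":0.21,"tz":0,"spin":0,"gripper":1},
    {"tx":0,"ty":0.21,"tz":0,"spin":0,"gripper":1},
  ],
)

```text
clock: 6.6
position: [739.9, 182.2, 170.7]
ee_rot: [0.1, 0.995, -0.0, 0.0]
contact_force: [0.8, 0.5, -0.7]
gripper_width: 8.9
```

Run:
```python
from h import *
s,R=st()
d=grab('wrist','wrist4'); c=(670,195)
p,m=near(d,c,30,52,62); print('rim',len(p),p.mean(0),circ(p),ell(d,m,56))
p,m=near(d,c,75,30,48); q=p[np.hypot(*(p[:,:2]-c).T)>38]; l=cv2.fitLine(q[:,:2].astype(np.float32),cv2.DIST_L2,0,.01,.01).ravel(); print(l,np.degrees(np.arctan2(l[1],l[0])),len(q))
# tube tips centroids each side
for sgn in (1,-1):
    k=q[((q[:,:2]-c)@l[:2])*sgn>0]; print('tip',k.mean(0),k[:,2].max())
t=s['position']
p,m=near(d,t[:2],30,t[2]-20,t[2]-14); print('flange',len(p),p[:,2].mean()-t[2], circ(p))
```

```text
t 6.6 tcp [739.9 182.2 170.7] yaw_y 78.48 tilt [ 0. -0.] F [ 0.8  0.5 -0.7] w 8.9 j6 -2.22
rim 2354 [670.32529274 194.44784344  56.20024888] (array([671.21591918, 194.44713166]), np.float64(20.986158743479365)) (array([671.2006867 , 194.41146015]), np.float64(23.427505170348276))
[2.0033719e-01 9.7972703e-01 6.7088763e+02 1.9353424e+02] 78.44332 1435
tip [680.46514702 240.36215107  44.59471468] 47.874405883741524
tip [661.74072118 148.81167837  44.6074122 ] 47.975746213213995
flange 3753 -15.70942896146832 (array([739.09983062, 182.74187825]), np.float64(17.362365044558562))
```

View pics/wrist4.png

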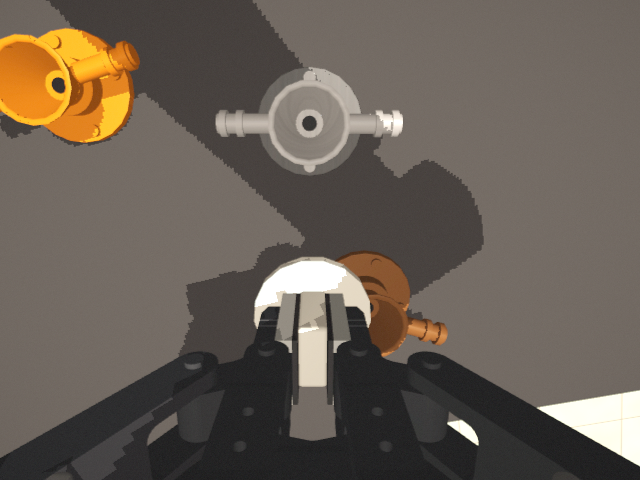

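The wrist view shows the grey barrel mouth at (310,122), with its tubes level at (230,123) and (390,123). Nothing stands under the plug's path to it. I'll check how the plug sits relative to the TCP.

Run:
```python
from h import *
s,R=st(); d=load('wrist4'); t=np.array([739.9,182.2,170.7])
f=d['frame'].astype(int); D=d['depth']
P=pts(d); m=(P[...,2]>t[2]-24)&(P[...,2]<t[2]-12)&(D>0)&(np.hypot(P[...,0]-t[0],P[...,1]-t[1])<32)
e=[]
for u in range(265,362,4):
    r=np.where(m[:,u])[0]
    if len(r): e.append(onz(d,u,r.min()-.5,t[2]-16.5))
e=np.array(e);c,r=circ(e); print(c,r,'offset tool',R.T@(np.r_[c,t[2]]-t))
from scipy.optimize import least_squares
s2=least_squares(lambda x:np.hypot(e[:,0]-x[0],e[:,1]-x[1])-23,c); print(s2.x,R.T@(np.r_[s2.x,t[2]]-t),np.abs(s2.fun).max())
go((671.2,194.4,170),78.45)
```

```text
t 6.65 tcp [740.  182.1 170.6] yaw_y 78.48 tilt [0. 0.] F [-0.   0.9 -0.6] w 9.1 j6 -2.22
[739.69224783 182.59530857] 22.23240942536106 offset tool [ 2.82533217e-01  3.45839288e-01 -1.49019745e-05]
[740.54216977 182.4038393 ] [-5.88506396e-01  3.28013245e-01  7.95083458e-05] 0.4051250802634101
t 6.65 tcp [740.  182.1 170.6] yaw_y 78.48 tilt [0. 0.] F [-0.   0.9 -0.6] w 9.1 j6 -2.22
tx,ty,tz [ 0.2794 -0.0067  0.0025]
spin 0.0006 deg 0.0
```

>>> play_rows(
  targets=[
    {"tx":0.1,"ty":-0.003,"tz":0,"spin":0,"gripper":1},
    {"tx":0.2,"ty":-0.006,"tz":0,"spin":0,"gripper":1},
    {"tx":0.28,"ty":-0.007,"tz":0.03,"spin":0,"gripper":1},
    {"tx":0.28,"ty":-0.007,"tz":0.11,"spin":0,"gripper":1},
    {"tx":0.28,"ty":-0.007,"tz":0.18,"spin":0,"gripper":1},
    {"tx":0.28,"ty":-0.007,"tz":0.18,"spin":0,"gripper":1},
    {"tx":0.28,"ty":-0.007,"tz":0.18,"spin":0,"gripper":1},
  ],
)

```text
clock: 7.52
position: [671.8, 194.9, 125.7]
ee_rot: [0.1, 0.995, 0.0, 0.0]
contact_force: [-0.1, 0.3, -0.8]
gripper_width: 9.0
```

Run:
```python
from h import *
grab('side','side5');d=grab('scene','scene5')
go((671.2,194.4,90),78.45)
f=cv2.resize(d['frame'][240:380,310:490,::-1],(720,560),interpolation=cv2.INTER_CUBIC);cv2.imwrite('pics/c5.png',f)
```

```text
t 7.62 tcp [671.9 195.1 126.2] yaw_y 78.51 tilt [0.002 0.001] F [-0.3  0.5 -0.8] w 8.9 j6 -2.28
tx,ty,tz [ 0.0023 -0.0034  0.1446]
spin 0.0014 deg 0.1
```

View pics/c5.png

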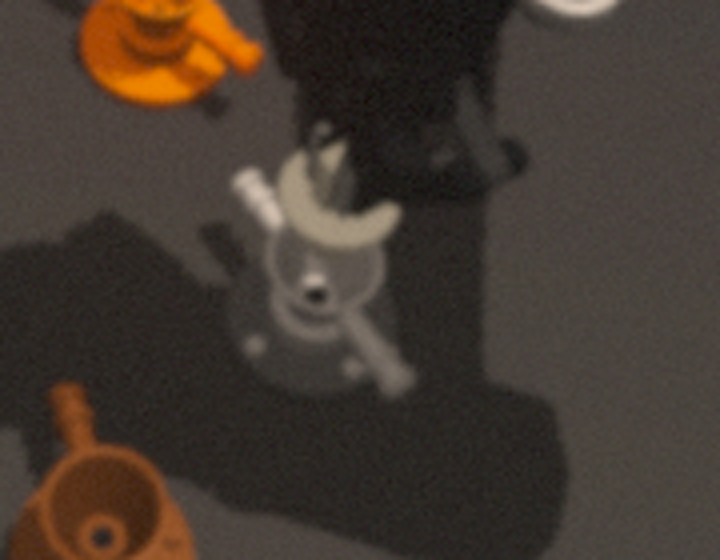

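The plug hangs over the barrel mouth (flange at scene pixel ~(393,287), mouth at ~(391,305)). I'll lower it gently.

>>> play_rows(
  targets=[
    {"tx":0.002,"ty":-0.003,"tz":0.04,"spin":0,"gripper":1},
    {"tx":0.002,"ty":-0.003,"tz":0.08,"spin":0,"gripper":1},
    {"tx":0.002,"ty":-0.003,"tz":0.12,"spin":0,"gripper":1},
    {"tx":0.002,"ty":-0.003,"tz":0.145,"spin":0,"gripper":1},
    {"tx":0.002,"ty":-0.003,"tz":0.16,"spin":0,"gripper":1},
    {"tx":0.002,"ty":-0.003,"tz":0.16,"spin":0,"gripper":1},
  ],
)

```text
clock: 8.38
position: [670.5, 194.4, 85.0]
ee_rot: [0.1, 0.995, -0.0, -0.0]
contact_force: [0.4, 0.5, -0.6]
gripper_width: 9.1
```

Run:
```python
from h import *
go((671.2,194.4,81),78.45)
```

```text
t 8.38 tcp [670.5 194.4  85. ] yaw_y 78.53 tilt [-0. -0.] F [ 0.4  0.5 -0.6] w 9.1 j6 -2.28
tx,ty,tz [-0.0027  0.0006  0.0162]
spin 0.0017 deg 0.1
```

Still free. The final lowering goes in small steps to feel for contact.

>>> play_rows(
  targets=[
    {"tx":-0.001,"ty":0,"tz":0.008,"spin":0,"gripper":1},
    {"tx":-0.001,"ty":0,"tz":0.012,"spin":0,"gripper":1},
    {"tx":-0.001,"ty":0,"tz":0.016,"spin":0,"gripper":1},
    {"tx":-0.001,"ty":0,"tz":0.016,"spin":0,"gripper":1},
    {"tx":-0.001,"ty":0,"tz":0.016,"spin":0,"gripper":1},
  ],
)

```text
clock: 9.0
position: [670.6, 194.5, 81.8]
ee_rot: [0.1, 0.995, 0.0, -0.0]
contact_force: [-3.0, 0.9, 4.3]
gripper_width: 9.0
```

Run:
```python
from h import *
go((671.2,194.4,80),78.45)
```

```text
t 9.0 tcp [670.6 194.5  81.8] yaw_y 78.53 tilt [-0.  0.] F [-3.   0.9  4.3] w 9.0 j6 -2.28
tx,ty,tz [-0.0026  0.0003  0.0074]
spin 0.0018 deg 0.1
```

>>> play_rows(
  targets=[
    {"tx":0.003,"ty":0,"tz":0.002,"spin":0,"gripper":1},
    {"tx":0.003,"ty":0,"tz":0.004,"spin":0,"gripper":1},
    {"tx":0.003,"ty":0,"tz":0.006,"spin":0,"gripper":1},
    {"tx":0.003,"ty":0,"tz":0.006,"spin":0,"gripper":1},
  ],
)

```text
clock: 9.5
position: [670.0, 194.5, 80.5]
ee_rot: [0.1, 0.995, -0.0, 0.0]
contact_force: [-4.3, 0.1, 6.6]
gripper_width: 9.3
```

Run:
```python
from h import *
go((671.2,194.4,80),78.45)
```

```text
t 9.5 tcp [670.  194.5  80.5] yaw_y 78.54 tilt [ 0. -0.] F [-4.3  0.1  6.6] w 9.3 j6 -2.28
tx,ty,tz [-0.0047  0.0007  0.0021]
spin 0.0019 deg 0.1
```

>>> play_rows(
  targets=[
    {"tx":0.003,"ty":0,"tz":0,"spin":0,"gripper":1},
    {"tx":0.004,"ty":0,"tz":0.002,"spin":0,"gripper":1},
    {"tx":0.004,"ty":0,"tz":0.003,"spin":0,"gripper":1},
    {"tx":0.004,"ty":0,"tz":0.003,"spin":0,"gripper":1},
  ],
)

```text
clock: 10.0
position: [669.8, 194.5, 80.3]
ee_rot: [0.1, 0.995, 0.0, 0.001]
contact_force: [-2.5, -0.5, 7.2]
gripper_width: 9.0
```

Run:
```python
from h import *
go((671.2,194.4,80),78.45)
```

```text
t 10.0 tcp [669.8 194.5  80.3] yaw_y 78.54 tilt [ 0.002 -0.   ] F [-2.5 -0.5  7.2] w 9.0 j6 -2.29
tx,ty,tz [-0.0057  0.0007  0.0013]
spin 0.0021 deg 0.1
```

Run:
```python
from h import *
d=grab('scene','scene6');e=grab('side','side6');w=grab('wrist','wrist6')
for x in (d,e,w):
    P=pts(x); m=(np.hypot(P[...,0]-671,P[...,1]-194.5)<22)&(P[...,2]>58)&(P[...,2]<72)
    z=P[m][:,2]; print(len(z),np.percentile(z,[10,50,90]).round(1))
a=[cv2.resize(x['frame'][v-50:v+50,u-50:u+50,::-1],(400,400),interpolation=cv2.INTER_CUBIC) for x,u,v in ((d,391,305),(e,221,285))]
cv2.imwrite('pics/c6.png',np.hstack(a))
```

```text
284 [61.4 63.1 65. ]
151 [60.4 62.9 70.8]
3341 [64.2 65.  65.9]
```

View pics/c6.png

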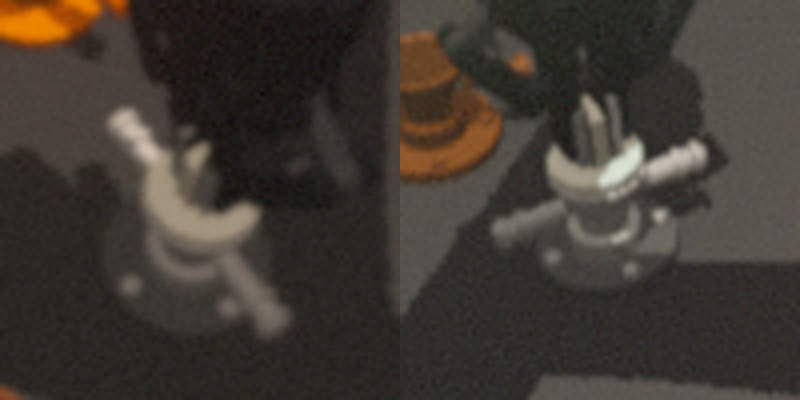

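View pics/wrist6.png

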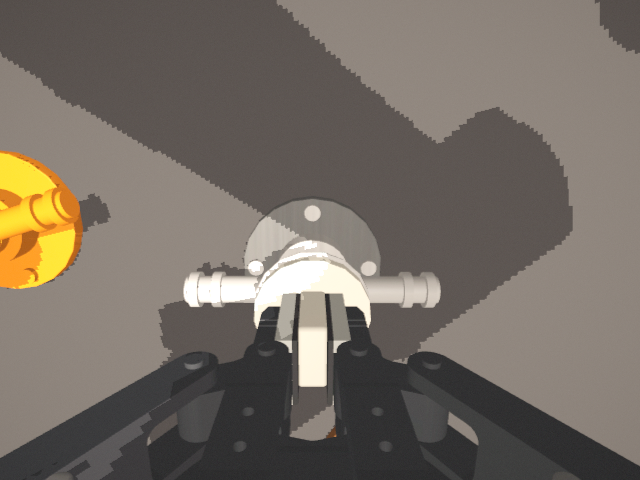

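The plug is seated: the flange top reads about 64 mm (wrist median 65, with its +1 mm bias) and the TCP is at the predicted home height. Now the rock. I'll use negative spin, away from joint 6's limit.

>>> play_rows(
  targets=[
    {"tx":-0.001,"ty":0,"tz":0,"spin":-0.12,"gripper":1},
    {"tx":-0.001,"ty":0,"tz":0,"spin":-0.3,"gripper":1},
    {"tx":-0.001,"ty":0,"tz":0,"spin":-0.5,"gripper":1},
    {"tx":-0.001,"ty":0,"tz":0,"spin":-0.7,"gripper":1},
    {"tx":-0.001,"ty":0,"tz":0,"spin":-0.9,"gripper":1},
    {"tx":-0.001,"ty":0,"tz":0,"spin":-1,"gripper":1},
    {"tx":-0.001,"ty":0,"tz":0,"spin":-1,"gripper":1},
    {"tx":-0.001,"ty":0,"tz":0,"spin":-1,"gripper":1},
  ],
)

```text
clock: 11.15
position: [669.9, 193.6, 80.1]
ee_rot: [-0.288, 0.957, -0.001, 0.0]
contact_force: [-1.9, -2.4, 7.2]
gripper_width: 9.1
```

Run:
```python
from h import *
s,R=st();print(s['wrist_torque'])
e=grab('side','side7');w=grab('wrist','wrist7')
P=pts(w); m=(np.hypot(P[...,0]-671,P[...,1]-194.5)<22)&(P[...,2]>58)&(P[...,2]<72)
z=P[m][:,2]; print(len(z),np.percentile(z,[10,50,90]).round(1))
```

```text
t 11.15 tcp [669.9 193.6  80.1] yaw_y 123.53 tilt [ 0.001 -0.001] F [-1.9 -2.4  7.2] w 9.1 j6 -1.5
[-0.90662137  0.65048486 -0.00526607]
3276 [64.  64.8 65.7]
```

View pics/wrist7.png

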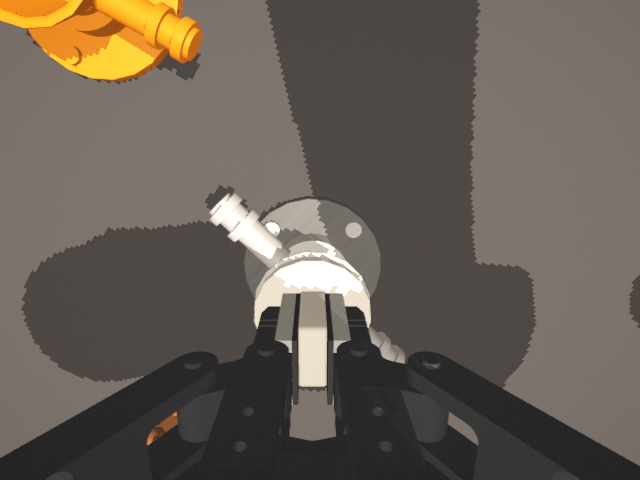

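The handle has turned 45° (yaw 78.5 to 123.5°) with the plug still seated: flange at 64.8, handle centred at (312,340), tubes now diagonal. I'll bring it back to 78.45°.

>>> play_rows(
  targets=[
    {"tx":0,"ty":0,"tz":0,"spin":0.12,"gripper":1},
    {"tx":0,"ty":0,"tz":0,"spin":0.3,"gripper":1},
    {"tx":0,"ty":0,"tz":0,"spin":0.5,"gripper":1},
    {"tx":0,"ty":0,"tz":0,"spin":0.7,"gripper":1},
    {"tx":0,"ty":0,"tz":0,"spin":0.9,"gripper":1},
    {"tx":0,"ty":0,"tz":0,"spin":1,"gripper":1},
    {"tx":0,"ty":0,"tz":0,"spin":1,"gripper":1},
    {"tx":0,"ty":0,"tz":0,"spin":1,"gripper":1},
  ],
)

```text
clock: 12.25
position: [669.8, 194.5, 80.1]
ee_rot: [0.1, 0.995, 0.0, 0.001]
contact_force: [-2.5, -0.7, 7.6]
gripper_width: 9.1
```

Run:
```python
from h import *
s,R=st();print(s['wrist_torque'])
w=grab('wrist','wrist8')
P=pts(w); m=(np.hypot(P[...,0]-671,P[...,1]-194.5)<22)&(P[...,2]>58)&(P[...,2]<72)
z=P[m][:,2]; print(len(z),np.percentile(z,[10,50,90]).round(1))
```

```text
t 12.25 tcp [669.8 194.5  80.1] yaw_y 78.54 tilt [ 0.001 -0.   ] F [-2.5 -0.7  7.6] w 9.1 j6 -2.29
[-0.17835942  0.98487846 -0.05960455]
3330 [64.  64.8 65.7]
```

Back to square and still seated. I'll release it, easing up as the jaws open, and retreat to view.

>>> play_rows(
  targets=[
    {"tx":-0.002,"ty":0,"tz":-0.002,"spin":0,"gripper":1},
    {"tx":-0.003,"ty":0,"tz":-0.004,"spin":0,"gripper":0.5},
    {"tx":-0.003,"ty":0,"tz":-0.004,"spin":0,"gripper":0.2},
    {"tx":-0.003,"ty":0,"tz":-0.004,"spin":0,"gripper":0},
    {"tx":-0.003,"ty":0,"tz":-0.004,"spin":0,"gripper":0},
    {"tx":-0.003,"ty":0,"tz":-0.02,"spin":0,"gripper":0},
    {"tx":-0.003,"ty":0,"tz":-0.1,"spin":0,"gripper":0},
    {"tx":-0.003,"ty":0,"tz":-0.2,"spin":0,"gripper":-0.5},
    {"tx":-0.003,"ty":0,"tz":-0.3,"spin":0,"gripper":-1},
    {"tx":-0.003,"ty":0,"tz":-0.36,"spin":0,"gripper":-1},
    {"tx":-0.003,"ty":0,"tz":-0.36,"spin":0,"gripper":-1},
  ],
)

```text
clock: 13.68
position: [670.6, 194.8, 170.5]
ee_rot: [0.1, 0.995, 0.001, 0.001]
contact_force: [0.8, 0.3, -0.0]
gripper_width: 85.1
```

Run:
```python
from h import *
st()
w=grab('wrist','wrist9'); c=(670.5,194.5)
p,m=near(w,c,16,86,100); print('handle top',len(p),p[:,2].mean(),cv2.minAreaRect(p[:,:2].astype(np.float32)))
p,m=near(w,c,30,60,70); print('flange z',len(p),p[:,2].mean(),p[:,2].std())
A=np.c_[p[:,:2]-c,np.ones(len(p))];print('tilt',np.linalg.lstsq(A,p[:,2],rcond=None)[0])
print('fl',ell(w,near(w,c,30,60,100)[1],64))
go((443,158,140),80)
```

```text
t 13.68 tcp [670.6 194.8 170.5] yaw_y 78.53 tilt [0.003 0.001] F [ 0.8  0.3 -0. ] w 85.1 j6 -2.28
handle top 783 94.24956338828316 ((671.002197265625, 194.5295867919922), (9.715352058410645, 22.17368507385254), 78.52251434326172)
flange z 3461 64.80316412219469 0.8305073289224263
tilt [ 2.74637517e-03 -2.72324622e-03  6.48101525e+01]
fl (array([671.13007296, 194.57293192]), np.float64(22.815812977547687))
t 13.72 tcp [669.9 194.5 169. ] yaw_y 78.51 tilt [0.    0.001] F [-0.1 -0.5 -1.3] w 85.4 j6 -2.28
tx,ty,tz [ 0.8601 -0.3241  0.1161]
spin -0.0331 deg -1.5
```

View pics/wrist9.png

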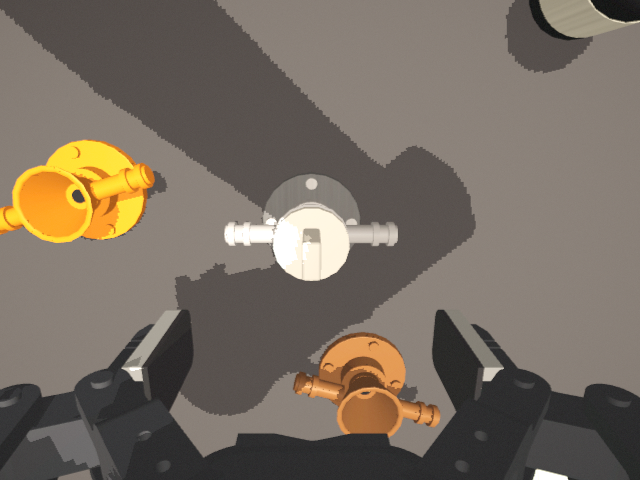

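The plug is seated and square: the flange is flat and centred at (671.1,194.5) and the handle is at 78.5°. In the image the plug is at (311,243) with its tubes level at row 233. Next is the ring.

>>> play_rows(
  targets=[
    {"tx":0.12,"ty":-0.06,"tz":0,"spin":0,"gripper":-1},
    {"tx":0.3,"ty":-0.14,"tz":0,"spin":0,"gripper":-1},
    {"tx":0.48,"ty":-0.22,"tz":0,"spin":0,"gripper":-1},
    {"tx":0.575,"ty":-0.325,"tz":0,"spin":0,"gripper":-1},
    {"tx":0.575,"ty":-0.325,"tz":0,"spin":0,"gripper":-1},
    {"tx":0.575,"ty":-0.325,"tz":0,"spin":0,"gripper":-1},
  ],
)

```text
clock: 14.48
position: [513.3, 143.6, 168.6]
ee_rot: [0.1, 0.995, -0.0, -0.0]
contact_force: [0.2, 0.2, 0.3]
gripper_width: 85.6
```

Run:
```python
from h import *
st()
w=grab('wrist','wrist10'); c=(443,157)
p,m=near(w,c,35,10,20); print('ring',len(p),p.mean(0),ell(w,m,14)); 
m2=m.astype(np.uint8); cs,h=cv2.findContours(m2,cv2.RETR_CCOMP,cv2.CHAIN_APPROX_NONE)
for k in cs:
    if len(k)>40: print(len(k),circ(np.array([onz(w,u,v,14) for u,v in k[:,0]])))
go((443,157,60),78.5)
```

```text
t 14.47 tcp [513.3 143.6 168.6] yaw_y 78.53 tilt [-0. -0.] F [0.2 0.2 0.3] w 85.6 j6 -2.35
ring 2666 [443.0730936  156.0862303   15.02399963] (array([443.69712275, 155.93277029]), np.float64(24.38565916736108))
212 (array([443.69712275, 155.93277029]), np.float64(24.38565916736108))
138 (array([443.72094752, 155.94936424]), np.float64(15.945441216299164))
t 14.53 tcp [513.6 143.8 168.6] yaw_y 78.52 tilt [-0. -0.] F [-0.7  0.1  0.1] w 85.6 j6 -2.35
tx,ty,tz [ 0.2872 -0.0043  0.4345]
spin 0.0005 deg 0.0
```

View pics/wrist10.png

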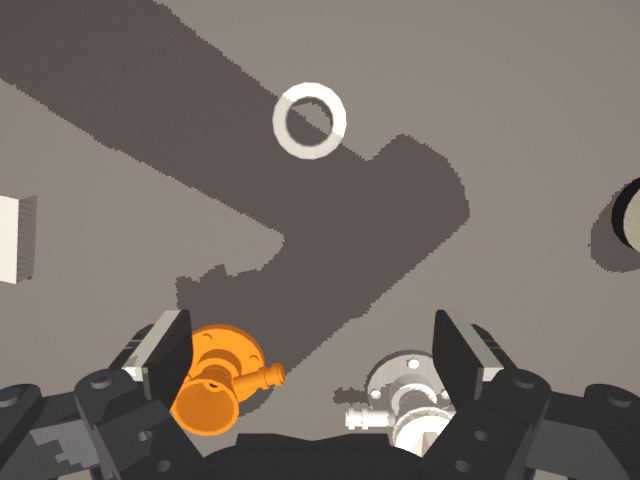

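The wrist view shows the ring at (310,120), clear of everything. I'll measure the fingertip depth when open and when shut before choosing the grasp height.

Run:
```python
from h import *
for t,tcp in (('wrist10',168.6),('wrist3',159.9)):
    w=load(t);P=pts(w);m=(w['depth']>0)&(w['depth']<190)
    z=P[...,2][m]; 
    mm=m&(P[...,2]>tcp-40)
    # fingers: lowest z near cols
    for r in ((130,200),(425,500),(260,300),(330,370)):
        k=np.zeros_like(m);k[290:420,r[0]:r[1]]=True
        q=P[...,2][mm&k]; 
        if len(q): print(t,r,len(q),(np.percentile(q,[0,1,5,20])-tcp).round(1))
go((443.7,155.9,60),78.5)
```

```text
wrist10 (130, 200) 5549 [-0.1  1.7  5.5 13.5]
wrist10 (425, 500) 5850 [-0.5  1.6  5.6 14. ]
wrist3 (130, 200) 3730 [33.4 36.7 39.9 44.4]
wrist3 (425, 500) 3929 [33.  36.3 39.8 44.6]
wrist3 (260, 300) 5032 [-16.1 -13.9 -13.1   6.5]
wrist3 (330, 370) 5075 [-17.7 -14.  -13.2   6. ]
t 14.53 tcp [513.6 143.8 168.6] yaw_y 78.52 tilt [-0. -0.] F [-0.7  0.1  0.1] w 85.6 j6 -2.35
tx,ty,tz [ 0.2836 -0.0081  0.4345]
spin 0.0005 deg 0.0
```

>>> play_rows(
  targets=[
    {"tx":0.14,"ty":-0.004,"tz":0.1,"spin":0,"gripper":-0.5},
    {"tx":0.283,"ty":-0.008,"tz":0.22,"spin":0,"gripper":-0.5},
    {"tx":0.283,"ty":-0.008,"tz":0.36,"spin":0,"gripper":-0.5},
    {"tx":0.283,"ty":-0.008,"tz":0.43,"spin":0,"gripper":-0.5},
    {"tx":0.283,"ty":-0.008,"tz":0.43,"spin":0,"gripper":-0.5},
    {"tx":0.283,"ty":-0.008,"tz":0.43,"spin":0,"gripper":-0.5},
  ],
)

```text
clock: 15.28
position: [444.2, 156.2, 61.9]
ee_rot: [0.1, 0.995, 0.0, 0.0]
contact_force: [-0.2, 0.5, 0.5]
gripper_width: 63.8
```

Run:
```python
from h import *
s,R=st();tcp=s['position'][2]
w=grab('wrist','wrist11');P=pts(w);c=(443.7,155.9)
mm=(w['depth']>0)&(P[...,2]>tcp-30)
k=np.zeros_like(mm);k[290:460,100:540]=True
q=(P[mm&k]-s['position'])@R; low=q[q[:,2]>np.percentile(q[:,2],99)]
print('tips ahead',np.percentile(q[:,2],[95,99,99.8]).round(1),low.mean(0), np.abs(low[:,1]).min())
for sg in (1,-1):
    l=low[low[:,1]*sg>0]; print(l.mean(0).round(1),np.abs(l[:,1]).min().round(1))
p,m=near(w,c,28,10,19); print('ring',len(p),ell(w,m,14))
go((443.7,155.9,14),78.5)
```

```text
t 15.28 tcp [444.2 156.2  61.9] yaw_y 78.53 tilt [0.001 0.   ] F [-0.2  0.5  0.5] w 63.8 j6 -2.46
tips ahead [-6.5  2.   5.6] [0.98367858 0.72973735 4.12803442] 31.07728428757702
[ 1.1 32.9  4.1] 32.1
[  0.8 -31.8   4.1] 31.1
ring 5242 (array([443.27096402, 156.09015438]), np.float64(24.70779962291528))
t 15.32 tcp [444.2 156.2  62.2] yaw_y 78.52 tilt [0.001 0.001] F [-0.5 -0.6  0.6] w 64.1 j6 -2.46
tx,ty,tz [ 0.0019 -0.0017  0.1927]
spin 0.0005 deg 0.0
```

View pics/wrist11.png

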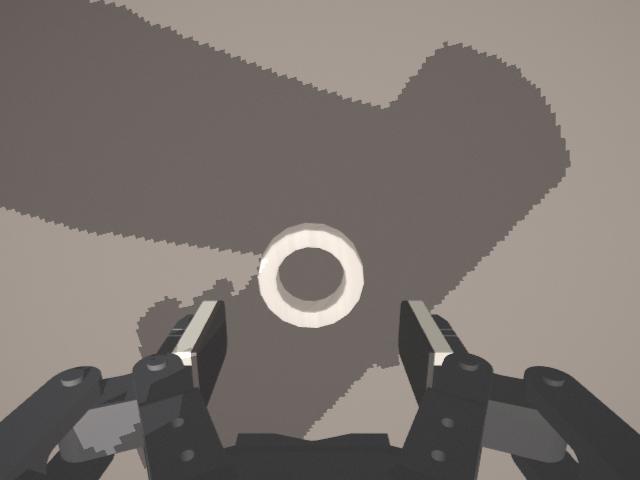

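The ring is centred between the pads (column 311). Tips are about 6 mm ahead at 64 mm opening and about 9 mm at 50, so I'll take TCP z = 12.

>>> play_rows(
  targets=[
    {"tx":0.003,"ty":-0.001,"tz":0.08,"spin":0,"gripper":-0.5},
    {"tx":0.003,"ty":-0.001,"tz":0.14,"spin":0,"gripper":-0.5},
    {"tx":0.003,"ty":-0.001,"tz":0.18,"spin":0,"gripper":-0.5},
    {"tx":0.003,"ty":-0.001,"tz":0.2,"spin":0,"gripper":-0.5},
    {"tx":0.003,"ty":-0.001,"tz":0.2,"spin":0,"gripper":-0.5},
    {"tx":0.003,"ty":-0.001,"tz":0.2,"spin":0,"gripper":-0.5},
  ],
)

```text
clock: 16.08
position: [442.8, 155.8, 12.0]
ee_rot: [0.1, 0.995, 0.0, 0.0]
contact_force: [-0.8, 0.9, 0.7]
gripper_width: 64.1
```

>>> play_rows(
  targets=[
    {"tx":0,"ty":0,"tz":0,"spin":0,"gripper":-0.3},
    {"tx":0,"ty":0,"tz":0,"spin":0,"gripper":-0.1},
    {"tx":0,"ty":0,"tz":0,"spin":0,"gripper":0.2},
    {"tx":0,"ty":0,"tz":0,"spin":0,"gripper":0.5},
    {"tx":0,"ty":0,"tz":0,"spin":0,"gripper":0.5},
  ],
)

```text
clock: 16.7
position: [442.7, 155.7, 12.6]
ee_rot: [0.1, 0.995, 0.0, 0.0]
contact_force: [-2.7, 0.4, 8.0]
gripper_width: 47.9
```

Run:
```python
from h import *
s,R=st()
```

```text
t 16.7 tcp [442.7 155.7  12.6] yaw_y 78.53 tilt [0.001 0.001] F [-2.7  0.4  8. ] w 47.9 j6 -2.46
```

>>> play_rows(
  targets=[
    {"tx":0,"ty":0,"tz":-0.02,"spin":0,"gripper":0.5},
    {"tx":0,"ty":0,"tz":-0.1,"spin":0,"gripper":0.5},
    {"tx":0,"ty":0,"tz":-0.25,"spin":0,"gripper":0.5},
    {"tx":0,"ty":0,"tz":-0.4,"spin":0,"gripper":0.5},
    {"tx":0,"ty":0,"tz":-0.55,"spin":0,"gripper":0.5},
    {"tx":0,"ty":0,"tz":-0.55,"spin":0,"gripper":0.5},
    {"tx":0,"ty":0,"tz":-0.55,"spin":0,"gripper":0.5},
  ],
)

```text
clock: 17.58
position: [441.7, 155.1, 148.4]
ee_rot: [0.1, 0.995, -0.0, -0.001]
contact_force: [-1.0, -0.6, -1.2]
gripper_width: 48.0
```

Run:
```python
from h import *
s,R=st();tcp=s['position']
w=grab('wrist','wrist12')
p,m=near(w,tcp[:2],30,tcp[2]-10,tcp[2]+14)
q=(p-tcp)@R
k=np.abs(q[:,1])<22; print(len(p),np.percentile(q[k,2],[2,10,50,90,98]).round(1))
```

```text
t 17.57 tcp [441.7 155.1 148.4] yaw_y 78.49 tilt [-0.001 -0.   ] F [-1.  -0.6 -1.2] w 48.0 j6 -2.46
12454 [-3.5 -3.  -2.   5.2  8.7]
```

View pics/wrist12.png

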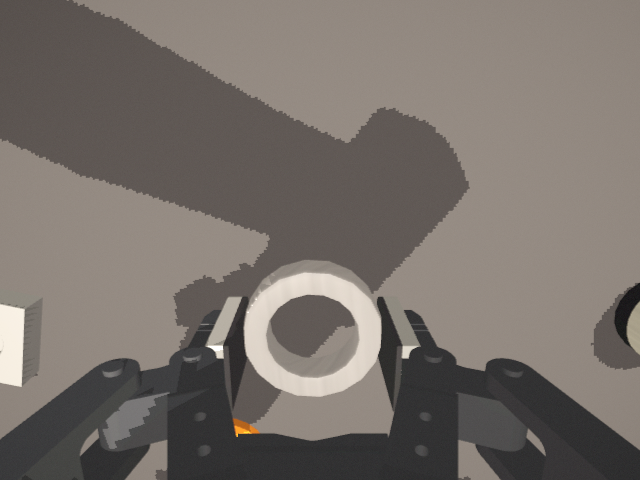

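The ring is held level at (314,328). I'll measure its centre relative to the tool.

Run:
```python
from h import *
w=load('wrist12');tcp=np.array([441.7,155.1,148.4]);R=st()[1]
P=pts(w);q=(P-tcp)@R
zt=tcp[2]+1.4
m=(np.abs(q[...,2]+2)<1.6)&(np.hypot(q[...,0],q[...,1])<32)&(w['depth']>0)
g=q[m]; A=np.c_[g[:,:2],np.ones(len(g))]; print('plane',np.linalg.lstsq(A,g[:,2],rcond=None)[0])
# inner hole edge: hole pixels = deep ones near centre
hole=((P[...,2]<tcp[2]-3)|(w['depth']==0)).astype(np.uint8); n,l=cv2.connectedComponents(hole)
top=m.astype(np.uint8)
cs,h=cv2.findContours(top,cv2.RETR_CCOMP,cv2.CHAIN_APPROX_NONE)
for k in cs:
    if len(k)>100:
        e=np.array([onz(w,u,v,zt) for u,v in k[:,0]]); e=(e-tcp)@R
        if 1:
            c,r=circ(e); d=np.hypot(*(e[:,:2]-c).T); e2=e[np.abs(d-r)<1.2]; print(len(k),len(e2),circ(e2))
```

```text
t 17.62 tcp [441.6 154.9 148. ] yaw_y 78.5 tilt [-0.002 -0.001] F [-0.  -0.8 -1.1] w 47.8 j6 -2.46
plane [ 3.41375984e-04  1.04755471e-03 -2.26729771e+00]
584 307 (array([-0.45843962,  0.30336085]), np.float64(25.0795365306083))
279 279 (array([-0.73534941,  0.44189992]), np.float64(15.884094842636605))
```

Run:
```python
from h import *
go((670.2,194.4,130),78.5)
```

```text
t 17.62 tcp [441.6 154.9 148. ] yaw_y 78.5 tilt [-0.002 -0.001] F [-0.  -0.8 -1.1] w 47.8 j6 -2.46
tx,ty,tz [-0.8649  0.3373  0.0696]
spin -0.0001 deg -0.0
```

>>> play_rows(
  targets=[
    {"tx":-0.09,"ty":0.035,"tz":0,"spin":0,"gripper":0.5},
    {"tx":-0.23,"ty":0.09,"tz":0,"spin":0,"gripper":0.5},
    {"tx":-0.4,"ty":0.155,"tz":0,"spin":0,"gripper":0.5},
    {"tx":-0.57,"ty":0.22,"tz":0,"spin":0,"gripper":0.5},
    {"tx":-0.72,"ty":0.28,"tz":0,"spin":0,"gripper":0.5},
    {"tx":-0.82,"ty":0.32,"tz":0,"spin":0,"gripper":0.5},
    {"tx":-0.865,"ty":0.337,"tz":0,"spin":0,"gripper":0.5},
    {"tx":-0.865,"ty":0.337,"tz":0.04,"spin":0,"gripper":0.5},
    {"tx":-0.865,"ty":0.337,"tz":0.07,"spin":0,"gripper":0.5},
    {"tx":-0.865,"ty":0.337,"tz":0.07,"spin":0,"gripper":0.5},
    {"tx":-0.865,"ty":0.337,"tz":0.07,"spin":0,"gripper":0.5},
  ],
)

```text
clock: 19.0
position: [670.9, 195.1, 132.1]
ee_rot: [0.1, 0.995, 0.0, 0.0]
contact_force: [0.0, 0.5, -0.4]
gripper_width: 47.5
```

Run:
```python
from h import *
w=grab('wrist','wrist13')
go((670.2,194.4,80),78.5)
```

```text
t 19.05 tcp [671.1 195.2 132.3] yaw_y 78.54 tilt [0.001 0.   ] F [ 0.1  0.1 -1.6] w 47.9 j6 -2.28
tx,ty,tz [ 0.0029 -0.0038  0.2091]
spin 0.001 deg 0.0
```

View pics/wrist13.png

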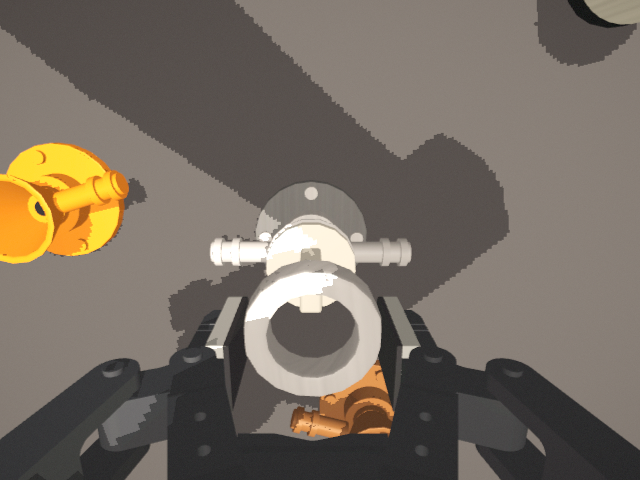

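The ring hangs over the plug at (313,328), with the flange and handle in line at column 311. I'll lower it around the handle to just above the flange.

>>> play_rows(
  targets=[
    {"tx":0.003,"ty":-0.003,"tz":0.02,"spin":0,"gripper":0.5},
    {"tx":0.003,"ty":-0.003,"tz":0.07,"spin":0,"gripper":0.5},
    {"tx":0.003,"ty":-0.003,"tz":0.12,"spin":0,"gripper":0.5},
    {"tx":0.003,"ty":-0.003,"tz":0.17,"spin":0,"gripper":0.5},
    {"tx":0.003,"ty":-0.003,"tz":0.2,"spin":0,"gripper":0.5},
    {"tx":0.003,"ty":-0.003,"tz":0.2,"spin":0,"gripper":0.5},
    {"tx":0.003,"ty":-0.003,"tz":0.2,"spin":0,"gripper":0.5},
  ],
)

```text
clock: 19.92
position: [670.7, 194.6, 82.0]
ee_rot: [0.1, 0.995, 0.0, 0.0]
contact_force: [0.3, -0.3, -1.7]
gripper_width: 47.5
```

Run:
```python
from h import *
w=grab('wrist','wrist14')
go((670.2,194.4,77),78.5)
```

```text
t 19.98 tcp [670.7 194.7  82.2] yaw_y 78.53 tilt [0.001 0.   ] F [0.6 0.3 0. ] w 48.0 j6 -2.28
tx,ty,tz [ 0.0018 -0.0014  0.0209]
spin 0.0007 deg 0.0
```

View pics/wrist14.png

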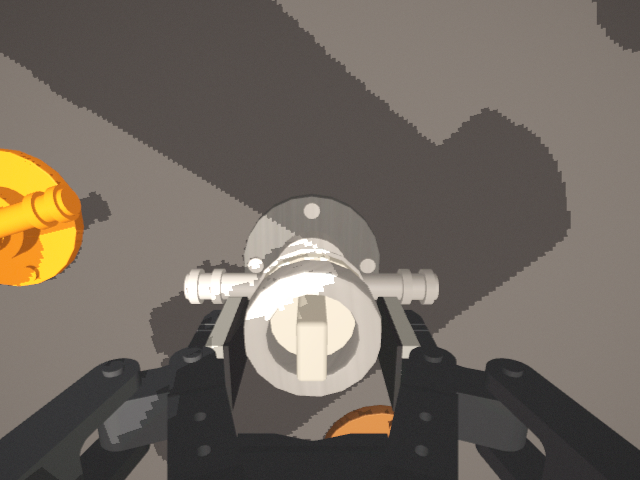

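The handle (312,340) stands in the middle of the ring's hole. I'll lower the last few mm slowly to contact.

>>> play_rows(
  targets=[
    {"tx":0.001,"ty":-0.001,"tz":0.006,"spin":0,"gripper":0.5},
    {"tx":0.001,"ty":-0.001,"tz":0.012,"spin":0,"gripper":0.5},
    {"tx":0.001,"ty":-0.001,"tz":0.016,"spin":0,"gripper":0.5},
    {"tx":0.001,"ty":-0.001,"tz":0.019,"spin":0,"gripper":0.5},
    {"tx":0.001,"ty":-0.001,"tz":0.019,"spin":0,"gripper":0.5},
  ],
)

```text
clock: 20.6
position: [670.0, 194.2, 76.7]
ee_rot: [0.1, 0.995, -0.0, -0.0]
contact_force: [0.3, -0.7, -1.1]
gripper_width: 47.8
```

Run:
```python
from h import *
go((670.2,194.4,76.6),78.5)
```

```text
t 20.6 tcp [670.  194.2  76.7] yaw_y 78.53 tilt [-0. -0.] F [ 0.3 -0.7 -1.1] w 47.8 j6 -2.28
tx,ty,tz [-0.0008  0.0008  0.0005]
spin 0.0006 deg 0.0
```

>>> play_rows(
  targets=[
    {"tx":0,"ty":0,"tz":0.002,"spin":0,"gripper":0.5},
    {"tx":0,"ty":0,"tz":0.004,"spin":0,"gripper":0.5},
    {"tx":0,"ty":0,"tz":0.004,"spin":0,"gripper":0.5},
    {"tx":0,"ty":0,"tz":0.004,"spin":0,"gripper":0.5},
  ],
)

```text
clock: 21.1
position: [670.2, 194.2, 76.4]
ee_rot: [0.1, 0.995, 0.0, 0.0]
contact_force: [-1.7, -1.4, 2.4]
gripper_width: 47.7
```

Run:
```python
from h import *
s,R=st(); w=grab('wrist','wrist15');t=s['position']
p,m=near(w,t[:2],26,72,86); q=(p-t)@R; k=(np.abs(q[:,1])<20)&(np.hypot(q[:,0],q[:,1])>17); print(np.percentile(p[k,2],[10,50,90]))
```

```text
t 21.1 tcp [670.2 194.2  76.4] yaw_y 78.53 tilt [0.001 0.   ] F [-1.7 -1.4  2.4] w 47.7 j6 -2.28
[76.56365622 78.60318188 79.44367722]
```

Contact is made (Fz went from −1.1 to +2.4 N) with the ring top at about 78 mm as expected. I'll release it slowly and retreat.

>>> play_rows(
  targets=[
    {"tx":0,"ty":0,"tz":0,"spin":0,"gripper":0},
    {"tx":0,"ty":0,"tz":0,"spin":0,"gripper":-0.2},
    {"tx":0,"ty":0,"tz":0,"spin":0,"gripper":-0.4},
    {"tx":0,"ty":0,"tz":0,"spin":0,"gripper":-0.5},
    {"tx":0,"ty":0,"tz":0,"spin":0,"gripper":-0.6},
    {"tx":0,"ty":0,"tz":-0.03,"spin":0,"gripper":-0.6},
    {"tx":0,"ty":0,"tz":-0.1,"spin":0,"gripper":-0.6},
    {"tx":0,"ty":0,"tz":-0.2,"spin":0,"gripper":-0.6},
    {"tx":0,"ty":0,"tz":-0.3,"spin":0,"gripper":-1},
    {"tx":0,"ty":0,"tz":-0.38,"spin":0,"gripper":-1},
    {"tx":0,"ty":0,"tz":-0.38,"spin":0,"gripper":-1},
  ],
)

```text
clock: 22.52
position: [671.3, 194.8, 174.5]
ee_rot: [0.1, 0.995, 0.002, 0.003]
contact_force: [0.5, 0.1, 0.4]
gripper_width: 85.6
```

Run:
```python
from h import *
st()
w=grab('wrist','wrist16'); c=(671.1,194.5)
p,m=near(w,c,13.5,88,100); print('handle top',len(p),p[:,2].mean(),cv2.minAreaRect(p[:,:2].astype(np.float32)))
p,m=near(w,c,30,74,84); print('ring z',len(p),p[:,2].mean(),p[:,2].std())
A=np.c_[p[:,:2]-c,np.ones(len(p))];print('tilt',np.linalg.lstsq(A,p[:,2],rcond=None)[0]); print('ring',ell(w,m,78))
d=grab('scene','scene16');e=grab('side','side16')
P=[]
for x in (d,e):
    p,m=near(x,c,30,73,84); print(len(p),p[:,2].mean(),circ(p)[0])
a=[cv2.resize(x['frame'][v-50:v+50,u-50:u+50,::-1],(400,400),interpolation=cv2.INTER_CUBIC) for x,u,v in ((d,391,300),(e,221,280))]
cv2.imwrite('pics/c16.png',np.hstack(a))
```

```text
t 22.52 tcp [671.3 194.8 174.5] yaw_y 78.54 tilt [0.006 0.003] F [0.5 0.1 0.4] w 85.6 j6 -2.28
handle top 763 94.38885648161973 ((670.8777465820312, 194.84442138671875), (9.909212112426758, 22.005882263183594), 78.52979278564453)
ring z 3351 78.50954449710073 1.078240389719166
tilt [ 1.27138478e-03 -4.66151503e-03  7.85145928e+01]
ring (array([670.71167335, 194.81989945]), np.float64(24.525607825519387))
473 76.85760217465614 [670.29265884 194.79288503]
239 76.3775138406288 [669.12969768 196.44835468]
```

View pics/wrist16.png

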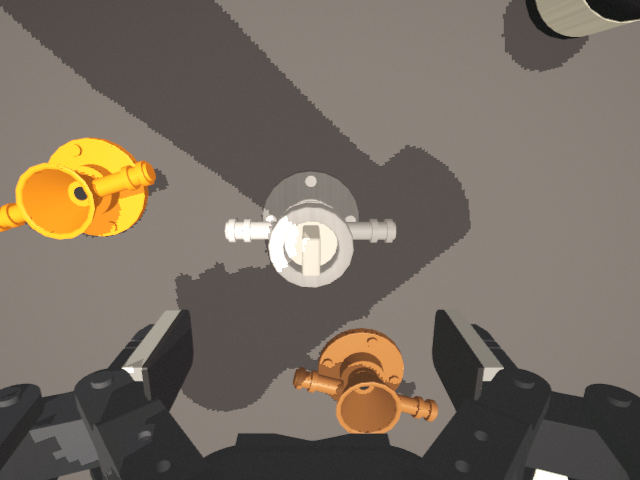

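View pics/c16.png

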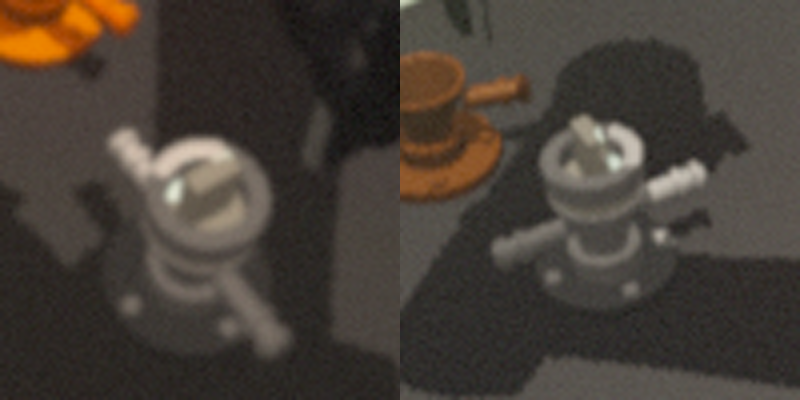

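The ring lies flat on the flange, its top at 78.5 mm with 0.3° tilt or less. The handle is square at 78.5° and standing in the middle of the hole. The arm is clear, so I'll hand in.

```bash
python3 -c "
from bench import *
print(job_done())"
```

```text
the job is handed in; nothing more can be done
None
```

The job is handed in at about 22.7 s of the 64 s allowed. I lowered the plug into the wide-mouth grey barrel, rocked the handle 45° to one side and back while it stayed seated, then set the ring over the handle by hand.

**Plug:** it is fully home. The handle top reads 94.4 mm against 94 expected. The handle points across the tubes to within about 0.1° (78.53° against 78.44°). The flange read 64.8 mm after the rock against 64 nominal, in line with that camera's roughly 1 mm high reading.

**Ring:** it lies flat on the flange. Its top reads 78.5 mm against 78 nominal, with about 0.3° of tilt, and it is centred on the handle to about 0.2 mm.

**Where the checks disagreed:** the scene and side cameras read the ring's height 1 to 2 mm lower than the wrist camera, and the side camera put its centre up to about 2 mm away. That is about the stated calibration error. There was a small sideways force (2–4 N) while seating the plug, which eased only partly after I nudged the tool about 1 mm. The highest force I read between moves was about 9 N.

The bottle and beaker were not touched.

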